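# Tip a standing tip box over onto its base on the loading plate

### The job

The pipette tip box has been left standing on its end in front of the loose loading plate. Push it along the bench, still standing, until its foot is flush against the plate's near edge, then push it high on its back so that it topples onto its base on the plate, and slide it up square against the stop bar. Do not lift the box, shift the plate or disturb the other things.

Things in the scene. Friction and masses are not known exactly. Their poses are not given: they have to be found in the camera images.
- tip_box: closed cream pipette tip box, loose, 0.3 to 0.65 kg, lid fixed shut, too bulky to grasp: 124 mm long (own x, -62 to 62), 86 wide (y, -41 to 45; clasp and hinge stick out 6 more), 85 high (z). Origin: centre of its base face; own z points from base to lid. Starts standing 124 mm tall on its -x end (x up), base towards the plate within 0.25 rad. Must end base down, +x end at the stop
- box_top (a point): centre of the box's +x end face, which is its top while it stands (124 mm above the bench). Friction on bench and plate 0.48 to 0.72: a push below about 40 mm slides the standing box, one above about 100 mm tips it. With its foot against the plate it balances at about 40 degrees of lean, then falls over by itself. Sliding takes 1.5 to 4.5 N
- plate: bare aluminium plate lying loose on the bench, 176 (own x) x 170 (y) x 14 mm thick, 4 kg, held only by friction (slides at about 18 to 28 N), with a steel stop bar along its far edge, 12 mm thick, 26 mm above the plate's top. Origin: centre of its underside; own x points from the near edge, where the box stands, to the stop bar; z up
- near_edge (a point): middle of the near top edge of the plate (14 mm above the bench, 88 mm from the plate's centre on the side of the box)
- stop (a point): middle of the foot of the stop bar's inner face, on the plate's top, 164 mm from near_edge
- white_jar: bystander: white plastic jar, 60 mm diameter, 92 mm tall, origin at the centre of its underside; leave alone
- dropper_bottle: bystander: white dropper bottle, 36 mm diameter, 78 mm tall, origin at the centre of its underside; leave alone
- green_cup: bystander: pale green open cup, 80 mm diameter at the rim, 84 mm tall, origin at the centre of its underside; leave alone
- timer: bystander: small white bench timer lying flat, 50x46x11 mm, origin at the centre of its underside; leave alone
Not all that is in view belongs to the job. What is shaped like the tip_box but pink is not meant.

How it is judged (in metres and radians):
On the way, in this order (a step that is already met when the one before it is completed fails the run):
1. the box, still standing on its end, has its foot flush against the plate's near edge (angle between tip_box's own x axis and vertical below 0.08 rad and x of tip_box in the frame of near_edge above -0.004 m and angle between the z axis of tip_box and the x axis of plate, either way round below 0.07 rad), for 0.2 s.
2. the box lies on its base on the plate (angle between tip_box's own z axis and vertical below 0.1 rad and x of tip_box in the frame of near_edge above 0.02 m and z of tip_box in the frame of plate between 0.008 and 0.022 m), for 0.2 s.
At the end, for the whole second after the job is handed in: the tip box lies at rest flat on its base on the plate (lid up, within 0.05 rad), its +x end against the stop bar (within about 4 mm), square to it within 0.06 rad and no more than 60 mm off its middle (angle between tip_box's own z axis and vertical below 0.05 rad and x of tip_box in the frame of stop between -0.067 and -0.055 m and y of tip_box in the frame of stop between -0.06 and 0.06 m and z of tip_box in the frame of plate between 0.01 and 0.018 m and angle between the x axis of tip_box and the x axis of plate, either way round below 0.06 rad and linear speed of tip_box below 0.01 m/s); the robot touches nothing.
It fails at once if the loading plate shifted by more than 6 mm (distance of any of near_edge, stop from where it was at the start of the episode above 0.006 m).
It fails at once if the tip box lifted clear of its support (height (world z) of tip_box above 0.09 m).
It fails at once if a bystander moved by more than 15 mm (distance of any of white_jar, dropper_bottle, green_cup, timer from where it was at the start of the episode above 0.015 m).
It also fails if it takes over 61 s, if anything falls off the work surface, if the arm or the gripper's body presses on something with over 40 N, if the wrist force passes 120 N, or if a joint passes its speed limit or range.

### The arm

A 6-joint arm with a two-finger parallel gripper is mounted at the origin on a cart in front of the work surface, level with it; the furniture and walls round the work are solid. World frame = base frame: x ahead of the robot, y to its left, z up, the work surface at z = 0. Lengths are in m, angles in degrees, forces in N, time in s.
With the tool pointing down it reaches from about 0.3 to 0.75 m from the base axis. Payload 8.5 kg.
Tool frame: the origin (TCP) lies midway between the tips of the shut fingers; the grasp point (between the pads) lies 19 mm behind it (env.pinch_z is the z of the grasp point in the tool frame, in m); z points along the fingers, y is the line along which they close (so a half turn about z gives the same grasp; the last joint's range is limited). The gripper opens to 85 mm and grips with 20 to 120 N. Pads are 22 mm wide; open, the fingers measure 114 mm over their backs; the gripper's body (76 mm by 85 mm) begins 54 mm behind the grasp point. The pads swing forward as they close: fully open they stand 13 mm farther back than shut.
Start: joints at [-77.71, 21.807, 74.336, -0, 83.858, -12.336], TCP at [0.229, -0.5, 0.231] pointing down, gripper open.
Joint ranges: [-178.18, 178.18], [-50.72, 133.34], [12.68, 142.11], [-81.47, 261.47], [9.98, 163.14], [-165.26, 165.26]. Speed limits (degrees/s): [136.94, 136.94, 180, 180, 180, 180].

### API

Orientations are given as a 3x3 rotation matrix whose columns are the frame's x, y, z axes.
In Python, from rig import env gives the robot as it stands.
- The arm moves only by the tool arm_command, never from a script. Its argument "deltas" is a list of rows, each an object of numbers: "rx", "ry", "rz": the turn, a rotation vector about the tool's x, y, z in rad; "dx", "dy", "dz": the shift along the tool's x, y, z in m; "fingers": the finger opening in m, from 0 to 0.0854. In form: [{"rx": .., "ry": .., "rz": .., "dx": .., "dy": .., "dz": .., "fingers": ..}, ...]. A call has 1 to 12 rows; each row shifts and turns the commanded pose from where the row before left it, along the tool's axes as they then stand; what a row does not reach is not made up. A row lasts 1/10 s, in which the tool goes at most 50 mm and 8.59 degrees, less where a joint would pass 70% of its speed; a pose out of reach is approached as far as the arm can. A call is refused whole if a number of a shift passes 0.05 or a number of a turn 0.15, either way. A call with a gripper value outside its range is refused whole. The fingers move at their own pace and stop on an object; "squeeze" is the grip in N (left out, the last holds). Time passes only in rows, so rows that do not move let the fingers close. It gives the time, the measured TCP pose, the force, the opening and the grip force at its end, in the units of the state.
- env.observe(): the state, without advancing time (a new reading comes with each control period).
- env.get_image(name): name is "scene" or "top" or "wrist"; returns a dict with "color" (400x640x3 uint8, blue, green, red), "camera_matrix" (3x3 intrinsics, pixels), "k1" (the pictures are not rectified: a ray, as slopes to the right and down, at radius r is drawn at 1 + k1 r^2 times it, then the intrinsics apply), "eye" and "orientation" of the camera in the world. Camera axes: x right, y up, looking along -z (the intrinsics and any distortion apply to the point x, -y, -z); pixel columns grow to the right and rows downward; lengths in m; the calibration is good to about 2 mm. A picture is of the moment at which its call begins. There is no depth.
- env.close_job(): hands the job in; it is judged then, once.
Trained networks look in a picture, given as the dict that the camera call returned (one of the last four; its "shot" number tells which), for a name from the list of things; names that differ only in an ending like _2 or _b are one class to them, and where a whole thing is asked for, a point or a joint stands for the part that bears it (a point fixed in the world has none). Each returns a list of dicts, best first, with "p" (0 to 1); they miss things now and then, are a little off and sometimes report something else, mostly with a low value. They report only what shows in the picture. A call takes as long as a camera call. They do not tell look-alikes from the thing itself.
- env.look_for(query, picture): "box" ([left, top, right, bottom] in pixels, round what is visible of it).
- env.tip_of(query, picture): "location" ([column, row] in pixels: a listed point, or the origin of a listed thing).
The state is a dict: "time_s": time; "q": joint angles; "qvel": joint speeds; "joint_efforts": joint torques, N m; "position": TCP position; "tool_rot": TCP orientation; "ft_force": force on the tool from outside, world axes, zero at the start; "wrist_torque": the same for the moment, N m; "grip_width": finger opening in m; "gripper_force": force on a finger pad.
Only numpy, scipy, OpenCV 4.12 (cv2) and the standard library are available. Lean on these libraries where they do the work, as an engineer would, in place of code of your own. Each camera call takes 0.05 s, during which the arm holds its last target. There are 200 camera calls.

## Working session

There is one attempt and no reset: what is moved stays moved. The work goes in short steps, Python scripts to look and compute and a tool call to move; the robot and the scene stay as the last step left them, time stands still between calls to the robot, and variables do not carry over. Pictures are saved under pics/ and viewed, at most 10 in all, crops included, and the job is handed in when it is done.

Besides the shell and the picture viewer there is one more tool, called after "Request:" by a JSON object that holds its "method" and its "body". arm_command: Moves the arm, as the interface text tells. Its arguments: {"type":"object","properties":{"deltas":{"type":"array"},"squeeze":{"type":"number"}},"required":["deltas"]}

```bash
mkdir -p pics; ls; cat > h.py <<'E'
import numpy as np, cv2
from rig import env
def ray(p,uv):
    K=np.array(p["camera_matrix"]);d=np.array([(uv[0]-K[0,2])/K[0,0],(uv[1]-K[1,2])/K[1,1]])
    s=d.copy()
    for _ in range(20): s=d/(1+p["k1"]*(s@s))
    return np.array(p["eye"]),np.array(p["orientation"])@np.array([s[0],-s[1],-1])
def onz(p,uv,z):
    e,d=ray(p,uv);return e+d*(z-e[2])/d[2]
def proj(p,X):
    K=np.array(p["camera_matrix"]);c=np.array(p["orientation"]).T@(np.array(X)-np.array(p["eye"]))
    s=np.array([c[0],-c[1]])/-c[2];s=s*(1+p["k1"]*(s@s))
    return np.array([K[0,0]*s[0]+K[0,2],K[1,1]*s[1]+K[1,2]])
def tri(obs):
    A=np.zeros((3,3));b=np.zeros(3)
    for p,uv in obs:
        e,d=ray(p,uv);d=d/np.linalg.norm(d);M=np.eye(3)-np.outer(d,d);A+=M;b+=M@e
    return np.linalg.solve(A,b)
E
python3 - <<'E'
from h import *
np.set_printoptions(precision=4,suppress=True)
P={}
for n in("scene","top"):
    p=env.get_image(n);P[n]=p;cv2.imwrite(f"pics/{n}0.png",p["color"]);print(n,p["eye"],p["k1"])
    for q in("tip_box","box_top","plate","near_edge","stop","white_jar","dropper_bottle","green_cup","timer"):
        print(q,[(np.round(r["location"],1),round(r["p"],2)) for r in env.tip_of(q,p)[:2]],end=' ')
        if q in("tip_box","plate"):print([(np.round(r["box"]),round(r["p"],2)) for r in env.look_for(q,p)[:3]])
        else: print()
print(env.observe())
E
```

```text
pics
scene [0.0138 0.5045 1.0256] -0.11519853826843678
tip_box [(array([353.7, 169. ]), 0.83), (array([345.2, 222.1]), 0.57)] [(array([349., 145., 387., 198.]), 0.75)]
box_top [(array([372. , 153.2]), 0.89), (array([362.5, 203. ]), 0.64)] 
plate [(array([295.9, 232.8]), 0.86)] [(array([264., 202., 330., 254.]), 0.67)]
near_edge [(array([331.6, 227.4]), 0.71)] 
stop [(array([269. , 228.7]), 0.79)] 
white_jar [(array([314. , 167.4]), 0.7)] 
dropper_bottle [(array([347. , 162.9]), 0.81)] 
green_cup [(array([335.6, 297.8]), 0.56)] 
timer [(array([230.9, 272. ]), 0.59)] 
top [ 0.3868 -0.0895  1.1831] -0.05066788178108705
tip_box [(array([338. , 222.8]), 0.66), (array([410.4, 175.9]), 0.62)] [(array([327., 207., 386., 263.]), 0.91), (array([394., 163., 454., 218.]), 0.57)]
box_top [(array([360.1, 235.1]), 0.65), (array([430. , 186.3]), 0.63)] 
plate [(array([310.1, 181.4]), 0.85)] [(array([258., 123., 363., 230.]), 0.8)]
near_edge [(array([335. , 207.7]), 0.68)] 
stop [] 
white_jar [(array([390.1, 121.6]), 0.93), (array([434.8, 148.6]), 0.31)] 
dropper_bottle [(array([439.4, 147.9]), 0.86)] 
green_cup [(array([276. , 274.4]), 0.95), (array([334.7, 207.4]), 0.39)] 
timer [(array([216.3, 171.6]), 0.79)] 
{'time_s': 1.2, 'q': array([-77.7096,  21.8069,  74.336 ,  -0.0006,  83.8588, -12.334 ]), 'qvel': array([-0.1567,  0.0242, -0.0336, -0.0177,  0.0139,  0.0592]), 'joint_efforts': array([  0.0042, -44.833 , -23.1462,  -0.    ,   0.0005,   0.    ]), 'position': array([ 0.2292, -0.5   ,  0.2313]), 'tool_rot': array([[ 0.9091,  0.4167, -0.    ],
       [ 0.4167, -0.9091,  0.    ],
       [-0.    , -0.    , -1.    ]]), 'ft_force': array([0.6782, 0.3652, 0.2364]), 'wrist_torque': array([ 0.0148, -0.0522, -0.0133]), 'gripper_force': 0.0, 'grip_width': 0.08534727842384253}
```

```bash
python3 -c "
import cv2
t=cv2.imread('pics/top0.png')[100:310,190:470];cv2.imwrite('pics/topc.png',cv2.resize(t,None,fx=2.8,fy=2.8,interpolation=2))
t=cv2.imread('pics/scene0.png')[120:330,200:440];cv2.imwrite('pics/scenec.png',cv2.resize(t,None,fx=2.8,fy=2.8,interpolation=2))"
```

```text
(no output)
```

View pics/topc.png

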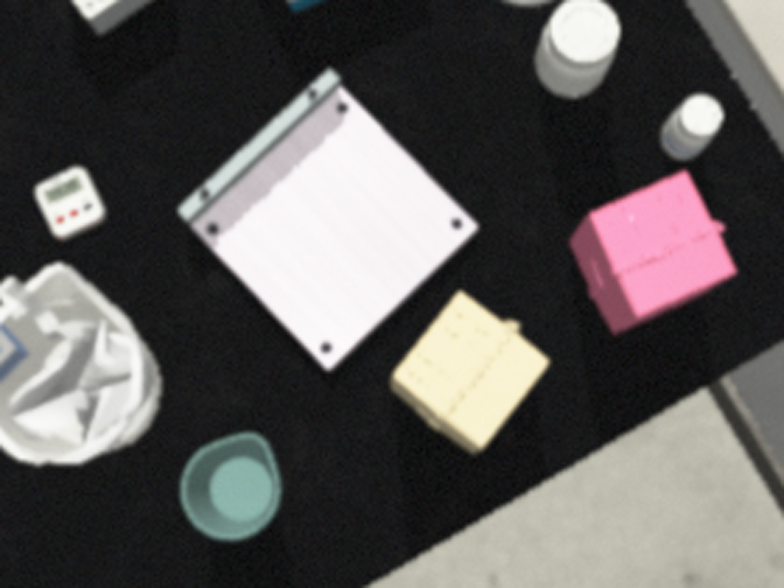

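View pics/scenec.png

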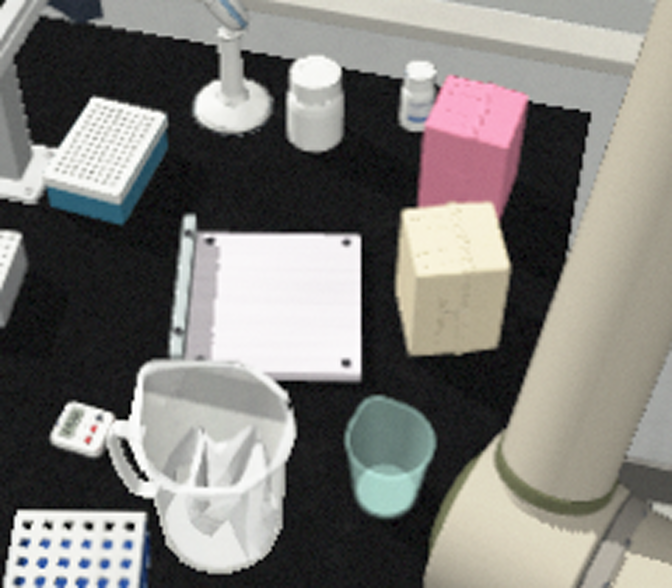

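The top crop shows the plate with its near corners at about (478,228) and (328,370) and its stop bar at the upper left. The cream box stands in front of the near edge, with top-face corners at (460,291), (550,362), (478,452) and (392,380). The pink look-alike is to its right and the cup to its left. The scene crop agrees with this.

```bash
cat > fit.py <<'E'
from h import *
from scipy.optimize import minimize
np.set_printoptions(precision=4,suppress=True)
# box frame geometry
B=np.array([[x,y,z] for x in(-.062,.062) for y in(-.041,.045) for z in(0,.085)])
def creammask(p,c=None):
    im=p["color"].astype(int);b,g,r=im[...,0],im[...,1],im[...,2]
    m=((r-b>18)&(r-g<22)&(g-b>8)&(r>90)).astype(np.uint8)
    m=cv2.morphologyEx(m,cv2.MORPH_OPEN,np.ones((3,3)))
    n,l,s,ce=cv2.connectedComponentsWithStats(m)
    k=min(range(1,n),key=lambda i:np.hypot(*(ce[i]-c))+(1e4 if s[i,4]<150 else 0))
    return (l==k).astype(np.uint8)
def boxR(yaw,pitch=0):
    # standing: own x up, own z along yaw heading; pitch = lean (90deg: lies on base)
    h=np.array([np.cos(yaw),np.sin(yaw),0]);u=np.array([0,0,1.])
    x=np.cos(pitch)*u+np.sin(pitch)*h; z=np.cos(pitch)*h-np.sin(pitch)*u
    if pitch>1.5: x,z=h,u
    return np.stack([x,np.cross(z,x),z],1)
def hullmask(p,X,S=4):
    q=np.array([proj(p,v) for v in X]);hu=cv2.convexHull(q.astype(np.float32))
    m=np.zeros((400*S,640*S),np.uint8);cv2.fillConvexPoly(m,np.round((hu+.5)*S-.5).astype(np.int32),1)
    return cv2.resize(m.astype(np.float32),(640,400),interpolation=cv2.INTER_AREA)
E
python3 - <<'E'
from fit import *
P={n:env.get_image(n) for n in("top","scene")}
T=P["top"];S=P["scene"]
ct=lambda x,y:np.array([190+(x+.5)/2.8-.5,100+(y+.5)/2.8-.5])
cs=lambda x,y:np.array([200+(x+.5)/2.8-.5,120+(y+.5)/2.8-.5])
print("near corners top", [onz(T,ct(*c),.014) for c in((478,228),(328,370))])
print("near corners scene",[onz(S,cs(*c),.014) for c in((360,234),(360,377))])
print("tri",tri([(T,ct(478,228)),(S,cs(360,234))]),tri([(T,ct(328,370)),(S,cs(360,377))]))
a,b=[onz(T,ct(*c),.014) for c in((478,228),(328,370))];print("width",np.linalg.norm(a-b))
f=[onz(T,ct(*c),.04) for c in((330,68),(180,211))];print("bar top outer",f)
print("boxtop top",[onz(T,ct(*c),.124) for c in((460,291),(550,362),(478,452),(392,380))])
print("tri box_top",tri([(T,(360.1,235.1)),(S,(362.5,203))]))
M={"top":creammask(T,np.array([357,234])),"scene":creammask(S,np.array([362,220]))}
print({k:m.sum() for k,m in M.items()})
def cost(v,h=.062):
    X=B@boxR(v[2]).T+np.array([v[0],v[1],.062])
    return sum(np.abs(hullmask(P[k],X)-M[k]).sum()/M[k].sum() for k in P)
tp=onz(T,(360,235),.124)
best=min((minimize(cost,[tp[0]+.04*np.cos(y+np.pi)*1,tp[1]-.04*np.sin(y),y],method="Nelder-Mead",options=dict(initial_simplex=np.array([[tp[0],tp[1],y],[tp[0]-.06,tp[1],y],[tp[0],tp[1]-.06,y],[tp[0]-.03,tp[1]-.03,y+.3]]))) for y in(.5,.7,.9,1.1)),key=lambda r:r.fun)
print(best.x,best.fun)
for q,px in (("white_jar",(390.1,121.6)),("dropper_bottle",(439.4,147.9)),("green_cup",(276,274.4))):print(q,onz(T,px,0))
E
```

```text
near corners top [array([ 0.5957, -0.1606,  0.014 ]), array([ 0.4791, -0.0376,  0.014 ])]
near corners scene [array([ 0.5971, -0.16  ,  0.014 ]), array([ 0.4769, -0.0325,  0.014 ])]
tri [ 0.5963 -0.1602  0.0143] [ 0.4801 -0.0369  0.006 ]
width 0.1694900410930544
bar top outer [array([ 0.7245, -0.0394,  0.04  ]), array([0.6058, 0.0814, 0.04  ])]
boxtop top [array([ 0.5288, -0.14  ,  0.124 ]), array([ 0.4759, -0.2057,  0.124 ]), array([ 0.4103, -0.152 ,  0.124 ]), array([ 0.463 , -0.0895,  0.124 ])]
tri box_top [ 0.467  -0.1493  0.1275]
{'top': np.uint64(1888), 'scene': np.uint64(1959)}
[ 0.444  -0.1792  0.9068] 0.11661322741194487
white_jar [ 0.7415 -0.2337  0.    ]
dropper_bottle [ 0.6772 -0.3486  0.    ]
green_cup [0.3833 0.0329 0.    ]
```

```bash
python3 - <<'E'
s=open('fit.py').read()
a=s.index("    # standing");b=s.index("    return np.stack")
s=s[:a]+'''    # standing: x up, z = -heading (base faces the plate); pitch = lean towards plate
    h=np.array([np.cos(yaw),np.sin(yaw),0]);u=np.array([0,0,1.])
    x=np.cos(pitch)*u+np.sin(pitch)*h; z=-np.cos(pitch)*h+np.sin(pitch)*u
'''+s[b:]
s+='''
NE=np.array([.5375,-.099,.014]);PY=.757
H=np.array([np.cos(PY),np.sin(PY),0]);L=np.array([-np.sin(PY),np.cos(PY),0])
def plateco(X): d=np.array(X)-NE; return np.array([d@H,d@L,X[2]])
def fitbox(P,x0,z,pitch):
    M={}
    for k in P:
        c=proj(P[k],np.array([x0[0],x0[1],z])+boxR(x0[2],pitch)@np.array([0,0,.0425])); M[k]=creammask(P[k],c)
    def cost(v):
        X=B@boxR(v[2],pitch).T+np.array([v[0],v[1],z])
        return sum(np.abs(hullmask(P[k],X)-M[k]).sum()/M[k].sum() for k in P)
    x0=np.array(x0);r=minimize(cost,x0,method="Nelder-Mead",options=dict(initial_simplex=np.array([x0,x0+[.012,0,0],x0+[0,.012,0],x0+[-.005,-.005,.12]])))
    return r.x,r.fun,{k:int(m.sum()) for k,m in M.items()}
def where():
    o=env.observe();print("tcp",plateco(o["position"]),"t",o["time_s"],"F",o["ft_force"]@np.stack([H,L,[0,0,1]],1))
'''
open('fit.py','w').write(s)
E
python3 - <<'E'
from fit import *
P={n:env.get_image(n) for n in("top","scene")}
v,f,m=fitbox(P,[.497,-.113,.9],.062,0);print(v,f,m,plateco([v[0],v[1],.062]))
for k in P:
  v,f,m=fitbox({k:P[k]},[.497,-.113,.9],.062,0);print(k,v,f,m,plateco([v[0],v[1],.062]))
E
```

```text
[ 0.4996 -0.1153  0.9001] 0.1183227152780788 {'top': 1888, 'scene': 1955} [-0.0388  0.0142  0.062 ]
top [ 0.4987 -0.1142  0.9211] 0.05587923728813559 {'top': 1888} [-0.0386  0.0156  0.062 ]
scene [ 0.4986 -0.1138  0.9109] 0.06569693094629156 {'scene': 1955} [-0.0384  0.0159  0.062 ]
```

Request:
{"method": "arm_command", "body": {"deltas": [{"dx": 0.034,"dy": -0.0236,"fingers": 0.05},{"dx": 0.034,"dy": -0.0236},{"dx": 0.034,"dy": -0.0236},{"dx": 0.034,"dy": -0.0236},{"dx": 0.034,"dy": -0.0236},{"dx": 0.034,"dy": -0.0236},{"dx": 0.034,"dy": -0.0236},{"dx": 0.034,"dy": -0.0236},{"rz": -0.11},{"rz": -0.11},{"rz": -0.11},{}], "squeeze": 20}}

```text
invalid input
```

Request:
{"method": "arm_command", "body": {"deltas": [{"ry": 0.145},{"ry": 0.145},{"ry": 0.145},{"ry": 0.145},{"ry": 0.145},{"ry": 0.145},{},{}]}}

```text
invalid input
```

Request:
{"method": "arm_command", "body": {"deltas": [{"rx": 0,"ry": 0,"rz": 0,"dx": 0.034,"dy": -0.0236,"dz": 0,"fingers": 0.05},{"rx": 0,"ry": 0,"rz": 0,"dx": 0.034,"dy": -0.0236,"dz": 0,"fingers": 0.05},{"rx": 0,"ry": 0,"rz": 0,"dx": 0.034,"dy": -0.0236,"dz": 0,"fingers": 0.05},{"rx": 0,"ry": 0,"rz": 0,"dx": 0.034,"dy": -0.0236,"dz": 0,"fingers": 0.05},{"rx": 0,"ry": 0,"rz": 0,"dx": 0.034,"dy": -0.0236,"dz": 0,"fingers": 0.05},{"rx": 0,"ry": 0,"rz": 0,"dx": 0.034,"dy": -0.0236,"dz": 0,"fingers": 0.05},{"rx": 0,"ry": 0,"rz": 0,"dx": 0.034,"dy": -0.0236,"dz": 0,"fingers": 0.05},{"rx": 0,"ry": 0,"rz": 0,"dx": 0.034,"dy": -0.0236,"dz": 0,"fingers": 0.05},{"rx": 0,"ry": 0,"rz": -0.11,"dx": 0,"dy": 0,"dz": 0,"fingers": 0.05},{"rx": 0,"ry": 0,"rz": -0.11,"dx": 0,"dy": 0,"dz": 0,"fingers": 0.05},{"rx": 0,"ry": 0,"rz": -0.11,"dx": 0,"dy": 0,"dz": 0,"fingers": 0.05}]}}

```text
time_s: 2.5
position: [0.398, -0.2146, 0.2314]
tool_rot: [[0.721, 0.693, 0.0], [0.693, -0.721, -0.0], [-0.0, 0.0, -1.0]]
ft_force: [-0.4, -0.3, -0.5]
grip_width: 0.0499
gripper_force: 0.0
```

Request:
{"method": "arm_command", "body": {"deltas": [{"rx": 0,"ry": 0.145,"rz": 0,"dx": 0,"dy": 0,"dz": 0,"fingers": 0.05},{"rx": 0,"ry": 0.145,"rz": 0,"dx": 0,"dy": 0,"dz": 0,"fingers": 0.05},{"rx": 0,"ry": 0.145,"rz": 0,"dx": 0,"dy": 0,"dz": 0,"fingers": 0.05},{"rx": 0,"ry": 0.145,"rz": 0,"dx": 0,"dy": 0,"dz": 0,"fingers": 0.05},{"rx": 0,"ry": 0.145,"rz": 0,"dx": 0,"dy": 0,"dz": 0,"fingers": 0.05},{"rx": 0,"ry": 0.145,"rz": 0,"dx": 0,"dy": 0,"dz": 0,"fingers": 0.05},{"rx": 0,"ry": 0,"rz": 0,"dx": 0,"dy": 0,"dz": 0,"fingers": 0.05}]}}

```text
time_s: 3.2
position: [0.3968, -0.2161, 0.23]
tool_rot: [[0.47, 0.686, 0.556], [0.439, -0.727, 0.528], [0.766, -0.004, -0.642]]
ft_force: [0.6, 0.7, -0.2]
grip_width: 0.0497
gripper_force: 0.0
```

Request:
{"method": "arm_command", "body": {"deltas": [{"rx": 0,"ry": 0,"rz": 0,"dx": -0.032,"dy": 0,"dz": 0.0267,"fingers": 0.05},{"rx": 0,"ry": 0,"rz": 0,"dx": -0.032,"dy": 0,"dz": 0.0267,"fingers": 0.05},{"rx": 0,"ry": 0,"rz": 0,"dx": -0.032,"dy": 0,"dz": 0.0267,"fingers": 0.05},{"rx": 0,"ry": 0,"rz": 0,"dx": -0.032,"dy": 0,"dz": 0.0267,"fingers": 0.05},{"rx": 0,"ry": 0,"rz": 0,"dx": -0.03,"dy": 0,"dz": 0.025,"fingers": 0.05},{"rx": 0,"ry": 0,"rz": 0,"dx": 0,"dy": 0,"dz": 0,"fingers": 0.05}]}}

```text
time_s: 3.8
position: [0.3967, -0.2148, 0.0229]
tool_rot: [[0.47, 0.69, 0.55], [0.442, -0.724, 0.53], [0.764, -0.006, -0.645]]
ft_force: [0.8, -0.2, 1.3]
grip_width: 0.0499
gripper_force: 0.0
```

Request:
{"method": "arm_command", "body": {"deltas": [{"rx": 0,"ry": 0,"rz": 0,"dx": 0.0064,"dy": 0,"dz": 0.0077,"fingers": 0.05},{"rx": 0,"ry": 0,"rz": 0,"dx": 0.0064,"dy": 0,"dz": 0.0077,"fingers": 0.05},{"rx": 0,"ry": 0,"rz": 0,"dx": 0.0064,"dy": 0,"dz": 0.0077,"fingers": 0.05},{"rx": 0,"ry": 0,"rz": 0,"dx": 0.0064,"dy": 0,"dz": 0.0077,"fingers": 0.05},{"rx": 0,"ry": 0,"rz": 0,"dx": 0.0032,"dy": 0,"dz": 0.0038,"fingers": 0.05},{"rx": 0,"ry": 0,"rz": 0,"dx": 0.0032,"dy": 0,"dz": 0.0038,"fingers": 0.05},{"rx": 0,"ry": 0,"rz": 0,"dx": 0.0032,"dy": 0,"dz": 0.0038,"fingers": 0.05},{"rx": 0,"ry": 0,"rz": 0,"dx": 0.0032,"dy": 0,"dz": 0.0038,"fingers": 0.05},{"rx": 0,"ry": 0,"rz": 0,"dx": 0.0032,"dy": 0,"dz": 0.0038,"fingers": 0.05}]}}

```text
time_s: 4.7
position: [0.4441, -0.1709, 0.0252]
tool_rot: [[0.468, 0.689, 0.554], [0.444, -0.725, 0.527], [0.764, -0.0, -0.645]]
ft_force: [-3.2, -1.3, 1.9]
grip_width: 0.05
gripper_force: 1.8
```

```bash
python3 - <<'E'
from fit import *
where()
P={n:env.get_image(n) for n in("top","scene")}
for k in P:
  v,f,m=fitbox({k:P[k]},[.505,-.113,.85],.062,0);print(k,v,f,m,plateco([v[0],v[1],.062]))
cv2.imwrite("pics/a.png",cv2.resize(np.hstack([P[n]["color"][120:320,220:420] for n in P]),None,fx=2,fy=2))
E
```

```text
tcp [-0.1173  0.0119  0.0252] t 4.7 F [-3.2262  1.3042  1.859 ]
top [ 0.5119 -0.1139  0.8272] 0.05322710230316015 {'top': 1867} [-0.0289  0.0068  0.062 ]
scene [ 0.5135 -0.1137  0.7961] 0.06109700694815606 {'scene': 1871} [-0.0275  0.0058  0.062 ]
```

View pics/a.png

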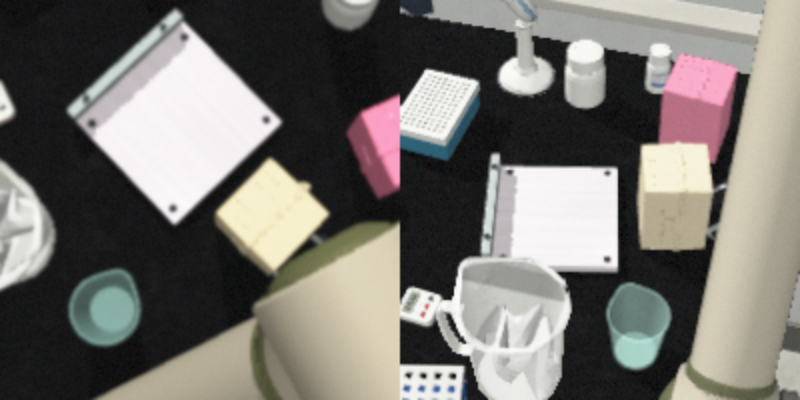

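The box stands upright ahead of the two fingers. It has turned from 0.91 to about 0.81 rad, and its foot is about 28 mm from the near edge.

Request:
{"method": "arm_command", "body": {"deltas": [{"rx": 0,"ry": 0,"rz": 0,"dx": 0.0022,"dy": 0,"dz": 0.0034,"fingers": 0.05},{"rx": 0,"ry": 0,"rz": 0,"dx": 0.0022,"dy": 0,"dz": 0.0034,"fingers": 0.05},{"rx": 0,"ry": 0,"rz": 0,"dx": 0.0022,"dy": 0,"dz": 0.0034,"fingers": 0.05},{"rx": 0,"ry": 0,"rz": 0,"dx": 0.0024,"dy": 0,"dz": 0.0032,"fingers": 0.05},{"rx": 0,"ry": 0,"rz": 0,"dx": 0.0024,"dy": 0,"dz": 0.0032,"fingers": 0.05},{"rx": 0,"ry": 0,"rz": 0,"dx": 0.0024,"dy": 0,"dz": 0.0032,"fingers": 0.05},{"rx": 0,"ry": 0,"rz": 0,"dx": 0,"dy": 0,"dz": 0,"fingers": 0.05}]}}

```text
time_s: 5.5
position: [0.4618, -0.1546, 0.0231]
tool_rot: [[0.467, 0.689, 0.555], [0.444, -0.725, 0.526], [0.764, 0.001, -0.645]]
ft_force: [-0.1, -0.1, -0.0]
grip_width: 0.0499
gripper_force: 0.0
```

```bash
python3 - <<'E'
from fit import *
where()
P={n:env.get_image(n) for n in("top","scene")}
for k in P:
  v,f,m=fitbox({k:P[k]},[.53,-.1,.8],.062,0);print(k,v,f,m,plateco([v[0],v[1],.062]))
E
```

```text
tcp [-0.0932  0.0116  0.0231] t 5.5 F [-0.1164  0.0259 -0.0197]
top [ 0.529  -0.1009  0.7835] 0.9377384089884523 {'top': 28837} [-0.0075  0.0045  0.062 ]
scene [ 0.5302 -0.0986  0.7883] 0.06860928061504667 {'scene': 1821} [-0.005   0.0053  0.062 ]
```

Request:
{"method": "arm_command", "body": {"deltas": [{"rx": 0,"ry": 0,"rz": 0,"dx": 0.0006,"dy": 0,"dz": 0.0008,"fingers": 0.05},{"rx": 0,"ry": 0,"rz": 0,"dx": 0.0006,"dy": 0,"dz": 0.0008,"fingers": 0.05},{"rx": 0,"ry": 0,"rz": 0,"dx": 0.0006,"dy": 0,"dz": 0.0008,"fingers": 0.05},{"rx": 0,"ry": 0,"rz": 0,"dx": 0.0006,"dy": 0,"dz": 0.0008,"fingers": 0.05}]}}

```text
time_s: 6.0
position: [0.4644, -0.152, 0.0228]
tool_rot: [[0.468, 0.688, 0.554], [0.444, -0.725, 0.526], [0.764, 0.0, -0.645]]
ft_force: [-3.7, -3.3, 2.4]
grip_width: 0.0501
gripper_force: 2.5
```

Request:
{"method": "arm_command", "body": {"deltas": [{"rx": 0,"ry": 0,"rz": 0,"dx": 0.0006,"dy": 0,"dz": 0.0008,"fingers": 0.05}]}}

```text
time_s: 6.1
position: [0.4651, -0.1513, 0.0228]
tool_rot: [[0.467, 0.689, 0.554], [0.444, -0.725, 0.526], [0.764, 0.0, -0.645]]
ft_force: [-3.4, -3.0, 3.5]
grip_width: 0.05
gripper_force: 2.7
```

Request:
{"method": "arm_command", "body": {"deltas": [{"rx": 0,"ry": 0,"rz": 0,"dx": 0.0006,"dy": 0,"dz": 0.0008,"fingers": 0.05}]}}

```text
time_s: 6.2
position: [0.4659, -0.1505, 0.0228]
tool_rot: [[0.467, 0.689, 0.554], [0.444, -0.725, 0.526], [0.764, 0.0, -0.645]]
ft_force: [-4.7, -3.8, 4.4]
grip_width: 0.05
gripper_force: 2.8
```

Request:
{"method": "arm_command", "body": {"deltas": [{"rx": 0,"ry": 0,"rz": 0,"dx": 0.0006,"dy": 0,"dz": 0.0008,"fingers": 0.05}]}}

```text
time_s: 6.3
position: [0.4666, -0.1499, 0.0228]
tool_rot: [[0.467, 0.689, 0.555], [0.444, -0.725, 0.526], [0.764, 0.0, -0.645]]
ft_force: [-5.0, -4.9, 4.9]
grip_width: 0.0501
gripper_force: 3.8
```

```bash
python3 - <<'E'
from fit import *
where()
P={n:env.get_image(n) for n in("top","scene")}
for k in["scene"]:
  v,f,m=fitbox({k:P[k]},[.535,-.1,.8],.062,0);print(k,v,f,m,plateco([v[0],v[1],.062]))
cv2.imwrite("pics/b.png",cv2.resize(np.hstack([P["top"]["color"][150:270,260:400],P["scene"]["color"][140:260,280:420]]),None,fx=2.8,fy=2.8,interpolation=2))
E
```

```text
tcp [-0.0865  0.0117  0.0228] t 6.3 F [-7.017  -0.1     4.9456]
scene [ 0.5357 -0.0951  0.7812] 0.06761898173768677 {'scene': 1807} [0.0014 0.004  0.062 ]
```

View pics/b.png

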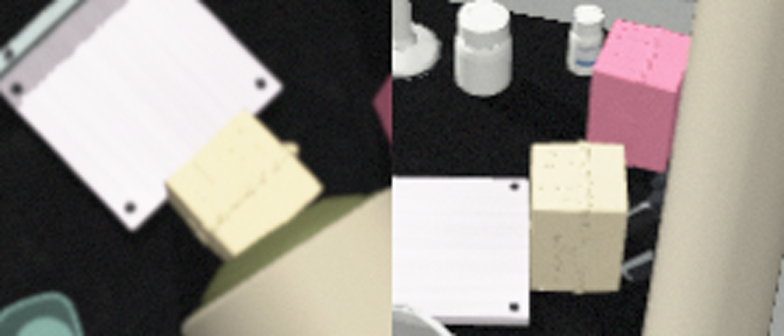

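The box foot now appears to touch the near edge in both views (edge at about x=528 in the right half), and the force is rising. I'll press a little further.

Request:
{"method": "arm_command", "body": {"deltas": [{"rx": 0,"ry": 0,"rz": 0,"dx": 0.0006,"dy": 0,"dz": 0.0008,"fingers": 0.05}]}}

```text
time_s: 6.5
position: [0.4671, -0.1498, 0.0227]
tool_rot: [[0.468, 0.688, 0.554], [0.445, -0.725, 0.525], [0.764, 0.001, -0.646]]
ft_force: [-20.8, -14.3, 13.1]
grip_width: 0.0501
gripper_force: 12.4
```

Request:
{"method": "arm_command", "body": {"deltas": [{"rx": 0,"ry": 0,"rz": 0,"dx": 0,"dy": 0,"dz": 0,"fingers": 0.05},{"rx": 0,"ry": 0,"rz": 0,"dx": 0,"dy": 0,"dz": 0,"fingers": 0.05}]}}

```text
time_s: 6.7
position: [0.4669, -0.1499, 0.0228]
tool_rot: [[0.468, 0.688, 0.554], [0.445, -0.725, 0.525], [0.764, 0.001, -0.646]]
ft_force: [-11.7, -8.5, 9.3]
grip_width: 0.0499
gripper_force: 8.0
```

Request:
{"method": "arm_command", "body": {"deltas": [{"rx": 0,"ry": 0,"rz": 0,"dx": -0.0064,"dy": 0,"dz": -0.0077,"fingers": 0.05},{"rx": 0,"ry": 0,"rz": 0,"dx": -0.0064,"dy": 0,"dz": -0.0077,"fingers": 0.05},{"rx": 0,"ry": 0,"rz": 0,"dx": 0.0155,"dy": 0,"dz": -0.013,"fingers": 0.05},{"rx": 0,"ry": 0,"rz": 0,"dx": 0.0155,"dy": 0,"dz": -0.013,"fingers": 0.05},{"rx": 0,"ry": 0,"rz": 0,"dx": 0.0155,"dy": 0,"dz": -0.013,"fingers": 0.05},{"rx": 0,"ry": 0,"rz": 0,"dx": 0.0155,"dy": 0,"dz": -0.013,"fingers": 0.05},{"rx": 0,"ry": 0,"rz": 0,"dx": 0,"dy": 0,"dz": 0,"fingers": 0.05}]}}

```text
time_s: 7.4
position: [0.4529, -0.1632, 0.1051]
tool_rot: [[0.466, 0.689, 0.555], [0.446, -0.725, 0.525], [0.764, 0.003, -0.645]]
ft_force: [-0.8, -0.5, -1.0]
grip_width: 0.0501
gripper_force: 0.0
```

```bash
python3 - <<'E'
from fit import *
where()
P={n:env.get_image(n) for n in("top","scene")}
for k in["scene"]:
  v,f,m=fitbox({k:P[k]},[.535,-.1,.8],.062,0);print(k,v,f,m,plateco([v[0],v[1],.062]))
  for q in("near_edge","stop"):print(q,[onz(P[k],r["location"],.014) for r in env.tip_of(q,P[k])[:1]])
E
```

```text
tcp [-0.1056  0.0114  0.1051] t 7.4 F [-0.9204  0.1881 -1.0344]
scene [ 0.5358 -0.0952  0.7803] 0.06667817679558011 {'scene': 1810} [0.0014 0.0039 0.062 ]
near_edge [array([ 0.5302, -0.1018,  0.014 ])]
stop [array([0.6477, 0.0133, 0.014 ])]
```

Request:
{"method": "arm_command", "body": {"deltas": [{"rx": 0,"ry": 0,"rz": 0,"dx": 0.0055,"dy": 0,"dz": 0.0065,"fingers": 0.05},{"rx": 0,"ry": 0,"rz": 0,"dx": 0.0055,"dy": 0,"dz": 0.0065,"fingers": 0.05},{"rx": 0,"ry": 0,"rz": 0,"dx": 0.0059,"dy": 0,"dz": 0.0019,"fingers": 0.05},{"rx": 0,"ry": 0,"rz": 0,"dx": 0.0059,"dy": 0,"dz": 0.0019,"fingers": 0.05},{"rx": 0,"ry": 0,"rz": 0,"dx": 0.0059,"dy": 0,"dz": 0.0019,"fingers": 0.05},{"rx": 0,"ry": 0,"rz": 0,"dx": 0.0059,"dy": 0,"dz": 0.0019,"fingers": 0.05},{"rx": 0,"ry": 0,"rz": 0,"dx": 0.0053,"dy": 0,"dz": 0.0028,"fingers": 0.05},{"rx": 0,"ry": 0,"rz": 0,"dx": 0.0053,"dy": 0,"dz": 0.0028,"fingers": 0.05}]}}

```text
time_s: 8.4
position: [0.489, -0.1285, 0.1219]
tool_rot: [[0.467, 0.689, 0.555], [0.444, -0.725, 0.526], [0.765, 0.001, -0.644]]
ft_force: [-3.6, -2.5, 4.8]
grip_width: 0.05
gripper_force: 2.7
```

```bash
python3 - <<'E'
from fit import *
where()
P={n:env.get_image(n) for n in("top","scene")}
cv2.imwrite("pics/c.png",cv2.resize(np.hstack([P["top"]["color"][150:270,260:400],P["scene"]["color"][140:260,280:420]]),None,fx=2.8,fy=2.8,interpolation=2))
E
```

```text
tcp [-0.0556  0.0119  0.1219] t 8.4 F [-4.3442  0.6808  4.8423]
```

View pics/c.png

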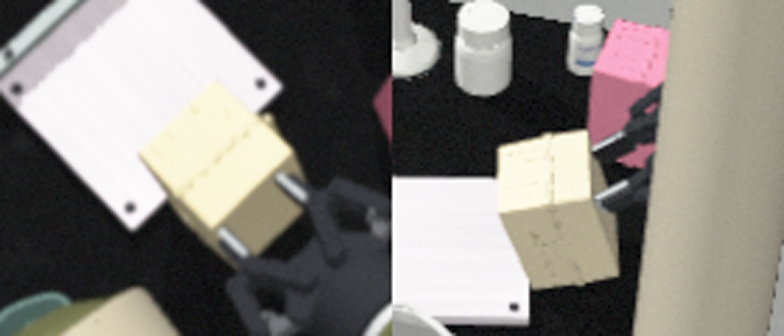

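The box is leaning about 15° over the near edge, with the fingers high on its back. I'll continue the arc.

Request:
{"method": "arm_command", "body": {"deltas": [{"rx": 0,"ry": 0,"rz": 0,"dx": 0.0053,"dy": 0,"dz": 0.0028,"fingers": 0.05},{"rx": 0,"ry": 0,"rz": 0,"dx": 0.0053,"dy": 0,"dz": 0.0028,"fingers": 0.05},{"rx": 0,"ry": 0,"rz": 0,"dx": 0.0049,"dy": 0,"dz": 0.0037,"fingers": 0.05},{"rx": 0,"ry": 0,"rz": 0,"dx": 0.0049,"dy": 0,"dz": 0.0037,"fingers": 0.05},{"rx": 0,"ry": 0,"rz": 0,"dx": 0.0049,"dy": 0,"dz": 0.0037,"fingers": 0.05},{"rx": 0,"ry": 0,"rz": 0,"dx": 0.0049,"dy": 0,"dz": 0.0037,"fingers": 0.05},{"rx": 0,"ry": 0,"rz": 0,"dx": 0.0033,"dy": 0,"dz": 0.0035,"fingers": 0.05},{"rx": 0,"ry": 0,"rz": 0,"dx": 0.0033,"dy": 0,"dz": 0.0035,"fingers": 0.05},{"rx": 0,"ry": 0,"rz": 0,"dx": 0.0033,"dy": 0,"dz": 0.0035,"fingers": 0.05}]}}

```text
time_s: 9.4
position: [0.5246, -0.0943, 0.1319]
tool_rot: [[0.468, 0.689, 0.554], [0.444, -0.725, 0.527], [0.764, -0.0, -0.645]]
ft_force: [0.1, -0.3, 0.3]
grip_width: 0.0498
gripper_force: 0.1
```

Request:
{"method": "arm_command", "body": {"deltas": [{"rx": 0,"ry": 0,"rz": 0,"dx": 0.0033,"dy": 0,"dz": 0.0035,"fingers": 0.05},{"rx": 0,"ry": 0,"rz": 0,"dx": 0.0033,"dy": 0,"dz": 0.0035,"fingers": 0.05},{"rx": 0,"ry": 0,"rz": 0,"dx": 0.0033,"dy": 0,"dz": 0.0035,"fingers": 0.05}]}}

```text
time_s: 9.7
position: [0.5351, -0.0845, 0.1328]
tool_rot: [[0.468, 0.689, 0.554], [0.444, -0.725, 0.527], [0.764, -0.0, -0.645]]
ft_force: [0.2, 0.9, 0.6]
grip_width: 0.0498
gripper_force: 0.0
```

```bash
python3 - <<'E'
from fit import *
where()
P={n:env.get_image(n) for n in("top","scene")}
cv2.imwrite("pics/d.png",cv2.resize(np.hstack([P["top"]["color"][150:270,260:400],P["scene"]["color"][140:260,280:420]]),None,fx=2.8,fy=2.8,interpolation=2))
E
```

```text
tcp [0.0082 0.0122 0.1328] t 9.7 F [0.7754 0.5336 0.624 ]
```

View pics/d.png

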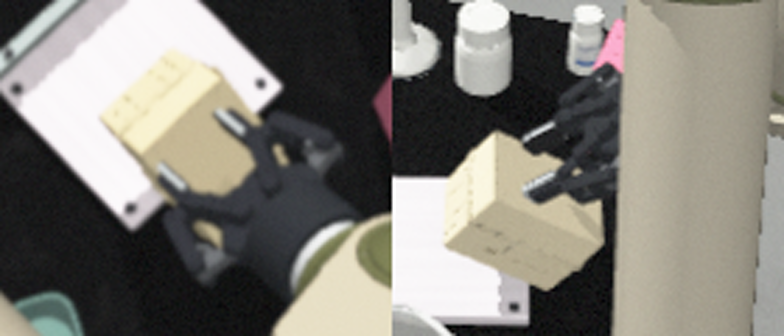

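The box has passed its balance point and is falling onto the plate. I'll back the gripper away.

Request:
{"method": "arm_command", "body": {"deltas": [{"rx": 0,"ry": 0,"rz": 0,"dx": 0,"dy": 0,"dz": 0,"fingers": 0.05},{"rx": 0,"ry": 0,"rz": 0,"dx": 0,"dy": 0,"dz": 0,"fingers": 0.05},{"rx": 0,"ry": 0,"rz": 0,"dx": -0.0129,"dy": 0,"dz": -0.0153,"fingers": 0.05},{"rx": 0,"ry": 0,"rz": 0,"dx": -0.0129,"dy": 0,"dz": -0.0153,"fingers": 0.05},{"rx": 0,"ry": 0,"rz": 0,"dx": -0.0129,"dy": 0,"dz": -0.0153,"fingers": 0.05},{"rx": 0,"ry": 0,"rz": 0,"dx": -0.0129,"dy": 0,"dz": -0.0153,"fingers": 0.05},{"rx": 0,"ry": 0,"rz": 0,"dx": 0,"dy": 0,"dz": 0,"fingers": 0.05}]}}

```text
time_s: 10.5
position: [0.4761, -0.1417, 0.1328]
tool_rot: [[0.469, 0.687, 0.556], [0.443, -0.727, 0.525], [0.764, 0.0, -0.645]]
ft_force: [0.7, -0.4, -0.1]
grip_width: 0.0499
gripper_force: 0.0
```

```bash
python3 - <<'E'
from fit import *
where()
P={n:env.get_image(n) for n in("top","scene")}
for k in P:
  v,f,m=fitbox({k:P[k]},[.57,-.06,.77],.014,np.pi/2);print(k,v,f,m,plateco([v[0],v[1],.014]))
cv2.imwrite("pics/e.png",cv2.resize(np.hstack([P["top"]["color"][120:270,230:400],P["scene"]["color"][140:290,250:420]]),None,fx=2.3,fy=2.3,interpolation=2))
E
```

```text
tcp [-0.0739  0.0111  0.1328] t 10.5 F [ 0.2014 -0.772  -0.1011]
top [ 0.5561 -0.0795  0.7748] 0.046295372955723973 {'top': 2507} [0.0269 0.0014 0.014 ]
scene [ 0.5572 -0.0781  0.7884] 0.03889472455648926 {'scene': 2142} [0.0287 0.0016 0.014 ]
```

View pics/e.png

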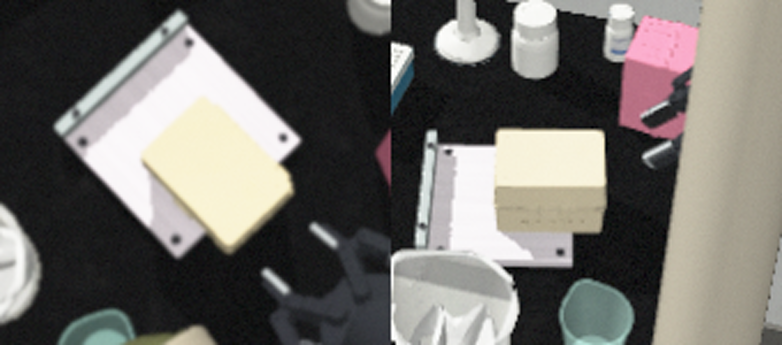

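The box lies on its base on the plate, with its origin 28 mm past the near edge and square to about 0.02 rad. It needs to slide about 74 mm.

Request:
{"method": "arm_command", "body": {"deltas": [{"rx": 0,"ry": 0,"rz": 0,"dx": -0.0182,"dy": 0.002,"dz": 0.0153,"fingers": 0.05},{"rx": 0,"ry": 0,"rz": 0,"dx": -0.0182,"dy": 0.002,"dz": 0.0153,"fingers": 0.05},{"rx": 0,"ry": 0,"rz": 0,"dx": -0.0182,"dy": 0.002,"dz": 0.0153,"fingers": 0.05},{"rx": 0,"ry": 0,"rz": 0,"dx": -0.0182,"dy": 0.002,"dz": 0.0153,"fingers": 0.05},{"rx": 0,"ry": 0,"rz": 0,"dx": 0.0097,"dy": 0,"dz": 0.0115,"fingers": 0.05},{"rx": 0,"ry": 0,"rz": 0,"dx": 0.0097,"dy": 0,"dz": 0.0115,"fingers": 0.05},{"rx": 0,"ry": 0,"rz": 0,"dx": 0.0048,"dy": 0,"dz": 0.0057,"fingers": 0.05},{"rx": 0,"ry": 0,"rz": 0,"dx": 0.0032,"dy": 0,"dz": 0.0038,"fingers": 0.05},{"rx": 0,"ry": 0,"rz": 0,"dx": 0.0032,"dy": 0,"dz": 0.0038,"fingers": 0.05},{"rx": 0,"ry": 0,"rz": 0,"dx": 0.0032,"dy": 0,"dz": 0.0038,"fingers": 0.05}]}}

```text
time_s: 11.6
position: [0.5203, -0.1097, 0.0377]
tool_rot: [[0.468, 0.689, 0.554], [0.444, -0.725, 0.526], [0.764, 0.0, -0.645]]
ft_force: [-1.5, -0.7, -2.0]
grip_width: 0.05
gripper_force: 1.2
```

Request:
{"method": "arm_command", "body": {"deltas": [{"rx": 0,"ry": 0,"rz": 0,"dx": 0.0032,"dy": 0,"dz": 0.0038,"fingers": 0.05},{"rx": 0,"ry": 0,"rz": 0,"dx": 0.0032,"dy": 0,"dz": 0.0038,"fingers": 0.05},{"rx": 0,"ry": 0,"rz": 0,"dx": 0.0032,"dy": 0,"dz": 0.0038,"fingers": 0.05},{"rx": 0,"ry": 0,"rz": 0,"dx": 0.0032,"dy": 0,"dz": 0.0038,"fingers": 0.05},{"rx": 0,"ry": 0,"rz": 0,"dx": 0.0032,"dy": 0,"dz": 0.0038,"fingers": 0.05},{"rx": 0,"ry": 0,"rz": 0,"dx": 0.0032,"dy": 0,"dz": 0.0038,"fingers": 0.05},{"rx": 0,"ry": 0,"rz": 0,"dx": 0.0032,"dy": 0,"dz": 0.0038,"fingers": 0.05},{"rx": 0,"ry": 0,"rz": 0,"dx": 0.0032,"dy": 0,"dz": 0.0038,"fingers": 0.05},{"rx": 0,"ry": 0,"rz": 0,"dx": 0.0032,"dy": 0,"dz": 0.0038,"fingers": 0.05}]}}

```text
time_s: 12.5
position: [0.5529, -0.0786, 0.0377]
tool_rot: [[0.467, 0.689, 0.554], [0.444, -0.725, 0.527], [0.764, -0.0, -0.645]]
ft_force: [-1.4, -1.7, -1.5]
grip_width: 0.0504
gripper_force: 1.4
```

```bash
python3 - <<'E'
from fit import *
where()
P={n:env.get_image(n) for n in("top","scene")}
for k in P:
  v,f,m=fitbox({k:P[k]},[.605,-.04,.77],.014,np.pi/2);print(k,v,f,m,plateco([v[0],v[1],.014]))
E
```

```text
tcp [0.0252 0.0043 0.0377] t 12.5 F [-2.2005 -0.2885 -1.5439]
top [ 0.602  -0.0353  0.7558] 0.8647574668449793 {'top': 17946} [0.0906 0.002  0.014 ]
scene [ 0.6019 -0.0352  0.7748] 0.03630705394190872 {'scene': 2169} [0.0906 0.0021 0.014 ]
```

Request:
{"method": "arm_command", "body": {"deltas": [{"rx": 0,"ry": 0,"rz": 0,"dx": 0.0012,"dy": 0,"dz": 0.0015,"fingers": 0.05},{"rx": 0,"ry": 0,"rz": 0,"dx": 0.0012,"dy": 0,"dz": 0.0015,"fingers": 0.05},{"rx": 0,"ry": 0,"rz": 0,"dx": 0.0012,"dy": 0,"dz": 0.0015,"fingers": 0.05},{"rx": 0,"ry": 0,"rz": 0,"dx": 0.0006,"dy": 0,"dz": 0.0008,"fingers": 0.05},{"rx": 0,"ry": 0,"rz": 0,"dx": 0.0006,"dy": 0,"dz": 0.0008,"fingers": 0.05}]}}

```text
time_s: 13.1
position: [0.5584, -0.0738, 0.0377]
tool_rot: [[0.467, 0.688, 0.555], [0.444, -0.725, 0.526], [0.765, 0.001, -0.645]]
ft_force: [-4.2, -4.0, 5.0]
grip_width: 0.0497
gripper_force: 2.9
```

Request:
{"method": "arm_command", "body": {"deltas": [{"rx": 0,"ry": 0,"rz": 0,"dx": 0.0006,"dy": 0,"dz": 0.0008,"fingers": 0.05}]}}

```text
time_s: 13.2
position: [0.5591, -0.0732, 0.0377]
tool_rot: [[0.467, 0.688, 0.555], [0.444, -0.725, 0.526], [0.765, 0.001, -0.645]]
ft_force: [-4.7, -3.9, 3.9]
grip_width: 0.05
gripper_force: 2.8
```

Request:
{"method": "arm_command", "body": {"deltas": [{"rx": 0,"ry": 0,"rz": 0,"dx": 0.0006,"dy": 0,"dz": 0.0008,"fingers": 0.05}]}}

```text
time_s: 13.3
position: [0.5598, -0.0725, 0.0376]
tool_rot: [[0.467, 0.688, 0.555], [0.444, -0.725, 0.526], [0.765, 0.001, -0.645]]
ft_force: [-4.1, -2.8, 4.7]
grip_width: 0.05
gripper_force: 3.0
```

```bash
python3 - <<'E'
from fit import *
where()
P={n:env.get_image(n) for n in("scene",)}
for k in P:
  v,f,m=fitbox({k:P[k]},[.605,-.03,.77],.014,np.pi/2);print(k,v,f,m,plateco([v[0],v[1],.014]))
E
```

```text
tcp [0.0344 0.0039 0.0376] t 13.3 F [-4.9566  0.7854  4.667 ]
scene [ 0.6083 -0.0298  0.7593] 0.03460337650323774 {'scene': 2162} [0.099  0.0016 0.014 ]
```

3 mm estimated to go; I'll step 1 mm at a time and watch the force.

Request:
{"method": "arm_command", "body": {"deltas": [{"rx": 0,"ry": 0,"rz": 0,"dx": 0.0006,"dy": 0,"dz": 0.0008,"fingers": 0.05}]}}

```text
time_s: 13.45
position: [0.5605, -0.0719, 0.0375]
tool_rot: [[0.467, 0.688, 0.555], [0.444, -0.725, 0.526], [0.765, 0.001, -0.645]]
ft_force: [-4.3, -3.7, 4.3]
grip_width: 0.0499
gripper_force: 2.8
```

Request:
{"method": "arm_command", "body": {"deltas": [{"rx": 0,"ry": 0,"rz": 0,"dx": 0.0006,"dy": 0,"dz": 0.0008,"fingers": 0.05}]}}

```text
time_s: 13.55
position: [0.5613, -0.0711, 0.0374]
tool_rot: [[0.467, 0.688, 0.555], [0.444, -0.725, 0.526], [0.765, 0.001, -0.645]]
ft_force: [-3.3, -4.0, 3.5]
grip_width: 0.0504
gripper_force: 2.8
```

Request:
{"method": "arm_command", "body": {"deltas": [{"rx": 0,"ry": 0,"rz": 0,"dx": 0.0006,"dy": 0,"dz": 0.0008,"fingers": 0.05}]}}

```text
time_s: 13.65
position: [0.562, -0.0705, 0.0374]
tool_rot: [[0.467, 0.688, 0.555], [0.444, -0.725, 0.526], [0.765, 0.001, -0.645]]
ft_force: [-4.5, -4.1, 4.1]
grip_width: 0.0502
gripper_force: 2.9
```

Request:
{"method": "arm_command", "body": {"deltas": [{"rx": 0,"ry": 0,"rz": 0,"dx": 0.0005,"dy": 0,"dz": 0.0006,"fingers": 0.05}]}}

```text
time_s: 13.75
position: [0.5626, -0.0699, 0.0374]
tool_rot: [[0.467, 0.688, 0.555], [0.444, -0.725, 0.526], [0.765, 0.001, -0.645]]
ft_force: [-4.0, -4.4, 4.3]
grip_width: 0.0499
gripper_force: 2.9
```

Request:
{"method": "arm_command", "body": {"deltas": [{"rx": 0,"ry": 0,"rz": 0,"dx": 0.0004,"dy": 0,"dz": 0.0005,"fingers": 0.05}]}}

```text
time_s: 13.85
position: [0.5631, -0.0695, 0.0374]
tool_rot: [[0.467, 0.688, 0.555], [0.444, -0.725, 0.526], [0.765, 0.001, -0.645]]
ft_force: [-4.3, -4.7, 5.2]
grip_width: 0.0501
gripper_force: 3.2
```

Request:
{"method": "arm_command", "body": {"deltas": [{"rx": 0,"ry": 0,"rz": 0,"dx": 0.0004,"dy": 0,"dz": 0.0005,"fingers": 0.05}]}}

```text
time_s: 13.95
position: [0.5633, -0.0694, 0.0373]
tool_rot: [[0.468, 0.688, 0.555], [0.444, -0.726, 0.525], [0.764, 0.001, -0.645]]
ft_force: [-13.5, -11.5, 10.3]
grip_width: 0.0499
gripper_force: 8.8
```

```bash
python3 - <<'E'
from fit import *
where()
P={n:env.get_image(n) for n in("scene",)}
for k in P:
  v,f,m=fitbox({k:P[k]},[.608,-.03,.77],.014,np.pi/2);print(k,v,f,m,plateco([v[0],v[1],.014]))
E
```

```text
tcp [0.0391 0.0038 0.0373] t 13.95 F [-17.6949   0.9114  10.266 ]
scene [ 0.6107 -0.0272  0.7663] 0.04406264609630669 {'scene': 2139} [0.1025 0.0019 0.014 ]
```

The force jumped, so the box is against the stop bar. I'll retreat and check.

Request:
{"method": "arm_command", "body": {"deltas": [{"rx": 0,"ry": 0,"rz": 0,"dx": -0.0064,"dy": 0,"dz": -0.0077,"fingers": 0.05},{"rx": 0,"ry": 0,"rz": 0,"dx": -0.0129,"dy": 0,"dz": -0.0153,"fingers": 0.05},{"rx": 0,"ry": 0,"rz": 0,"dx": -0.0129,"dy": 0,"dz": -0.0153,"fingers": 0.05},{"rx": 0,"ry": 0,"rz": 0,"dx": -0.0129,"dy": 0,"dz": -0.0153,"fingers": 0.05},{"rx": 0,"ry": 0,"rz": 0,"dx": -0.0129,"dy": 0,"dz": -0.0153,"fingers": 0.05},{"rx": 0,"ry": 0,"rz": 0,"dx": 0,"dy": 0,"dz": -0.03,"fingers": 0.05},{"rx": 0,"ry": 0,"rz": 0,"dx": 0,"dy": 0,"dz": -0.03,"fingers": 0.05},{"rx": 0,"ry": 0,"rz": 0,"dx": 0,"dy": 0,"dz": 0,"fingers": 0.05},{"rx": 0,"ry": 0,"rz": 0,"dx": 0,"dy": 0,"dz": 0,"fingers": 0.05}]}}

```text
time_s: 14.9
position: [0.4648, -0.1625, 0.0758]
tool_rot: [[0.468, 0.688, 0.555], [0.444, -0.726, 0.526], [0.764, 0.0, -0.645]]
ft_force: [-0.3, 0.7, -0.1]
grip_width: 0.0501
gripper_force: 0.0
```

```bash
python3 - <<'E'
from fit import *
where()
P={n:env.get_image(n) for n in("top","scene")}
for k in P:
  v,f,m=fitbox({k:P[k]},[.608,-.03,.77],.014,np.pi/2);print(k,v,f,m,plateco([v[0],v[1],.014]))
cv2.imwrite("pics/f.png",cv2.resize(np.hstack([P["top"]["color"][110:260,220:390],P["scene"]["color"][140:290,230:400]]),None,fx=2.3,fy=2.3,interpolation=2))
E
```

```text
tcp [-0.0964  0.0038  0.0758] t 14.9 F [ 0.2533  0.6885 -0.1177]
top [ 0.6126 -0.0269  0.7659] 0.04240983927871423 {'top': 2551} [0.1041 0.0008 0.014 ]
scene [ 0.6108 -0.0271  0.7709] 0.04395765091249415 {'scene': 2137} [0.1026 0.0019 0.014 ]
```

View pics/f.png

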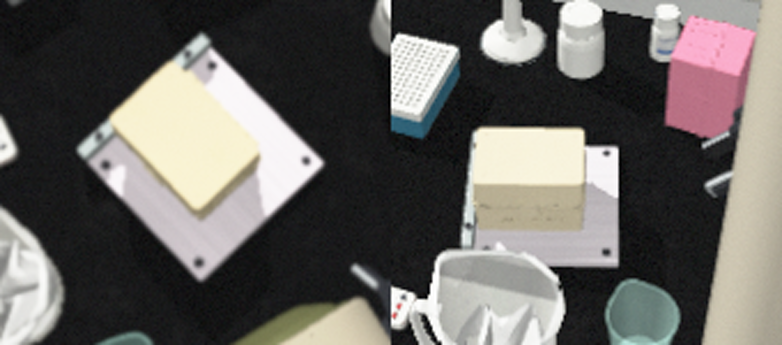

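The box lies flat on its base against the stop bar: its origin is 60–61 mm from the bar's face, square to about 0.01 rad and near the middle. The arm is clear, so I'm handing in.

```bash
python3 -c "
from rig import env
print(env.close_job())"
```

```text
the job is handed in; nothing more can be done
None
```

I pushed the tip box flush to the plate, toppled it onto its base and slid it against the stop bar, then handed the job in at about 15 s; the hand-in returned no verdict, but my last camera fit had it square to about 0.01 rad and 1–2 mm off the bar's middle.

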